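Balance check of a record weight on a domed stand

ROBOT

A 6-joint arm with a two-finger parallel gripper is mounted at the origin on the work surface. World frame = base frame: x ahead of the robot, y to its left, z up, the work surface at z = 0. Lengths are in m, angles in rad, forces in N, time in s.
With the tool pointing down it reaches from about 0.4 to 0.825 m from the base axis. Payload 7 kg.
Tool frame: the origin (TCP) lies between the finger pads; the fingertips stand 11 mm ahead of it and the grasp point (between the pads) lies 8 mm behind it; x points along the fingers, z is the direction in which the jaws open and shut, and the axes are right-handed (so a half turn about x gives the same grasp; the last joint's range is limited). The gripper opens to 88 mm and grips with 3 to 60 N. Pads are 19 mm wide; open, the fingers measure 130 mm over their backs; the gripper's body (78 mm by 193 mm) begins 47 mm behind the grasp point.
Start: joints at [-0.826, 0.359, 0.012, 0, -1.224, -0.288], TCP at [0.298, -0.606, 0.238] pointing down, gripper open.
Joint ranges: [-3.07, 3.07], [-1.43, 2.12], [-1.02, 1.25], [-3.03, 1.67], [-3.05, -0], [-3.03, 3.03]. Speed limits (rad/s): [2.39, 2.39, 3.01, 3.14, 3.14, 3.14].

INTERFACE

Orientations are given as [roll, pitch, yaw] about the fixed x, y, z axes, in that order (R = Rz(yaw) Ry(pitch) Rx(roll)).
In Python, from station import arm gives the robot as it stands.
- The arm moves only by the tool jog_arm, never from a script. Its argument "motion" is a list of rows, each an object of numbers: "dx", "dy", "dz": the shift along the tool's x, y, z in m; "twist": the turn about the tool's x in degrees. In form: [{"dx": .., "dy": .., "dz": .., "twist": ..}, ...]. A call has 1 to 20 rows; each row is the pose to reach, as a shift and turn from the pose commanded when the call began, along the tool's axes at that moment; what a row does not reach only later rows make up. A row lasts 1/12 s, in which the tool goes at most 41.7 mm and 7.16 degrees, less where a joint would pass 70% of its speed; a pose out of reach is approached as far as the arm can. A call with a gripper value outside its range is refused whole. "gripper" is the finger opening in m, from 0 to 0.0876, set as the call begins (left out, the last holds). The fingers move at their own pace and stop on an object; "newtons" is the grip in N (left out, the last holds). Time passes only in rows, so rows that repeat a pose let the fingers close. It gives the time, the measured TCP pose, the force and the opening at its end, in the units of the state.
- arm.get_state(): the state, without advancing time (a new reading comes with each control period).
- arm.grab_frame(name): name is "side" or "top" or "wrist"; returns the picture (480x640x3 uint8, red, green, blue); there is no depth.
- arm.camera_model(name): a dict with "camera_matrix" (3x3 intrinsics, pixels), "eye" and "attitude" of the camera in the world. Camera axes: x right, y down, z forward; pixel columns grow to the right and rows downward; lengths in m; the calibration is good to about 2 mm. A picture is of the moment at which its call begins: read the wrist's pose just before it. camera_model takes no time and is no camera call; for the wrist camera it gives the pose at the moment of the call.
- arm.job_done(): hands the job in, once; it reports no verdict.
The state is a dict: "t": time; "q": joint angles; "qd": joint speeds; "joint_efforts": joint torques, N m; "eef_pos": TCP position; "ee_rot": TCP orientation; "force": force on the tool from outside, world axes, zero at the start; "moment": the same for the moment, N m; "width": finger opening in m.
Only numpy, scipy, OpenCV 4.12 (cv2) and the standard library are available. Lean on these libraries where they do the work, as an engineer would, in place of code of your own. Each camera call takes 0.05 s, during which the arm holds its last target.

TASK

Check the balance of the record weight: pick up the wide, low disc weight by its black knob and set it gently, knob up, on the very top of the domed stand, not the flat-topped one, so that it rests there by itself, centred and nearly level. Leave the tall narrow weight and the small adapter puck where they are.

Things in the scene. Friction and masses are not known exactly. Their poses are not given: they have to be found in the camera images.
- weight_center (a point): The record weight: a flat aluminium disc 76 mm in diameter and 14 mm thick, with an upright round black knob (26 mm in diameter, 42 mm tall) on its centre; 56 mm tall in all, about 0.3 to 0.6 kg. It stands on the bench, knob up. This point is on its axis, 28 mm above its flat underside (half-way up the whole); the knob spans 14 mm below to 28 mm above this point. z is its axis, upward.
- dome_top (a point): The domed steel stand, fixed to the bench: a smooth, shallow spherical cap (sphere radius 80 mm, 125 mm across, 30 mm high) on a dark round foot 140 mm in diameter and 10 mm thick. This point is the summit of the dome, 40 mm above the bench. z is up. The weight set flat on the summit stays and rocks a little; set off-centre, it leans to that side. A flat-topped round stand of the same foot and height (top 110 mm across) stands nearby and is not the one to use.
- tall_center (a point): Bystander: a tall narrow aluminium weight, 48 mm in diameter, 40 mm high, with a black knob (26 mm in diameter, 28 mm tall) on top, loose on the bench. This point is on its axis, half-way up (34 mm above the bench).
- adapter_center (a point): Bystander: a small aluminium puck without a knob, 38 mm in diameter, 12 mm thick, loose on the bench. This point is at its centre, 6 mm above the bench.
There are look-alikes about, which are no part of the job. Leave any red or turquoise look-alike of the part that bears weight_center alone.

How it is judged:
At the end, for the whole second after the job is handed in: The disc weight rests on the dome, knob up, its centre point within 20 mm (horizontally) of the summit, leaning less than 12 degrees, and at rest (slower than 30 mm/s and 0.5 rad/s) (horizontal distance between weight_center and dome_top below 0.02 m and z of weight_center in the frame of dome_top above 0.022 m and angle between weight_center's own z axis and vertical below 0.21 rad and contact force between weight and dome above 0.5 N and linear speed of weight below 0.03 m/s and angular speed of weight below 0.5 rad/s); the robot touches nothing.
It fails at once if the weight is dropped from a height (falls freely, faster than 0.5 m/s, which takes a drop of over 12 mm) (linear speed of weight above 0.5 m/s and contact force between weight and the fingers below 0.1 N).
It fails at once if the held weight is pressed hard on the domed stand (over 60 N) (contact force between weight and dome above 60 N and contact force between weight and the fingers above 1 N).
It fails at once if the tall weight or the small puck is moved by more than 20 mm (distance of any of tall_center, adapter_center from where it was at the start of the episode above 0.02 m).
It also fails if it takes over 45 s, if anything falls off the work surface, if the arm or the gripper's body presses on something with over 40 N, if the wrist force passes 120 N, or if a joint passes its speed limit or range.

## Working session

There is one attempt and no reset: what is moved stays moved. The work goes in short steps, Python scripts to look and compute and a tool call to move; the robot and the scene stay as the last step left them, time stands still between calls to the robot, and variables do not carry over. Pictures are saved under pics/ and viewed, and the job is handed in when it is done.

Besides the shell and the picture viewer there is one more tool, called after "Emit:" by a JSON object that holds its "api" and its "payload". jog_arm: Moves the arm, as the interface text tells. Its arguments: {"type":"object","properties":{"motion":{"type":"array"},"gripper":{"type":"number"},"newtons":{"type":"number"}},"required":["motion"]}

```bash
mkdir -p pics
python3 - <<'E'
from station import arm
import cv2
s=arm.get_state();print(s)
for n in("top","side","wrist"):
    print(n,arm.camera_model(n)); cv2.imwrite(f"pics/{n}0.png",arm.grab_frame(n)[:,:,::-1])
E
```

```text
{'t': 0.0, 'q': array([-8.25914448e-01,  3.59345619e-01,  1.10821176e-02, -3.66886867e-04,
       -1.22402480e+00, -2.88118950e-01]), 'qd': array([-0.0004339 ,  0.00040666, -0.00197436,  0.00117776, -0.00036168,
        0.00042576]), 'joint_efforts': array([-1.84200426e-04, -5.82722247e+01,  2.93054473e+01,  6.99724987e+00,
        6.84153638e-03, -1.90401124e-04]), 'eef_pos': array([ 0.29751452, -0.60540726,  0.23665643]), 'ee_rot': array([0.06096673, 1.569265  , 2.08840103]), 'force': array([ 0.29125805, -0.14360207, -0.35528728]), 'moment': array([ 0.00890905, -0.06698015, -0.02346944]), 'width': 0.08763611441485908}
top {'camera_matrix': array([[456.86047898,   0.        , 327.86108922],
       [  0.        , 456.86047898, 232.46989571],
       [  0.        ,   0.        ,   1.        ]]), 'eye': array([0.40363572, 0.00428529, 0.79950414]), 'attitude': array([-3.00498639, -0.00411623, -1.58422122])}
side {'camera_matrix': array([[593.32369258,   0.        , 331.5325896 ],
       [  0.        , 593.32369258, 234.85915496],
       [  0.        ,   0.        ,   1.        ]]), 'eye': array([-0.05081754,  0.69730176,  0.67947654]), 'attitude': array([-2.16265154,  0.0214734 , -2.50877817])}
wrist {'camera_matrix': array([[417.5093829 ,   0.        , 322.15629506],
       [  0.        , 417.5093829 , 237.34560143],
       [  0.        ,   0.        ,   1.        ]]), 'eye': array([ 0.23112706, -0.63761036,  0.38458391]), 'attitude': array([ 2.86493025e+00, -1.93972856e-03,  2.02724446e+00])}
```

View pics/top0.png

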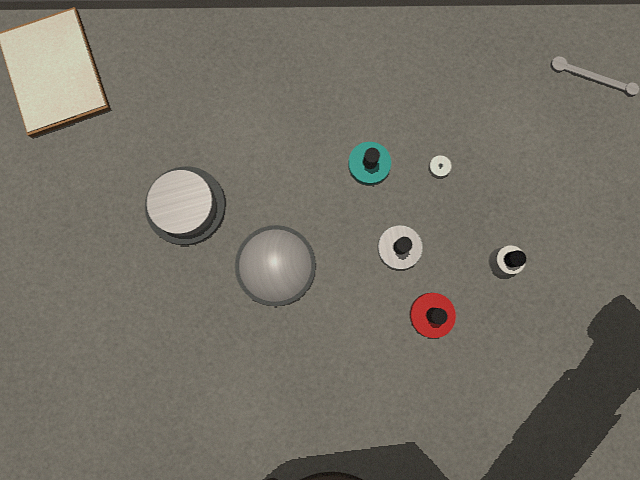

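View pics/side0.png

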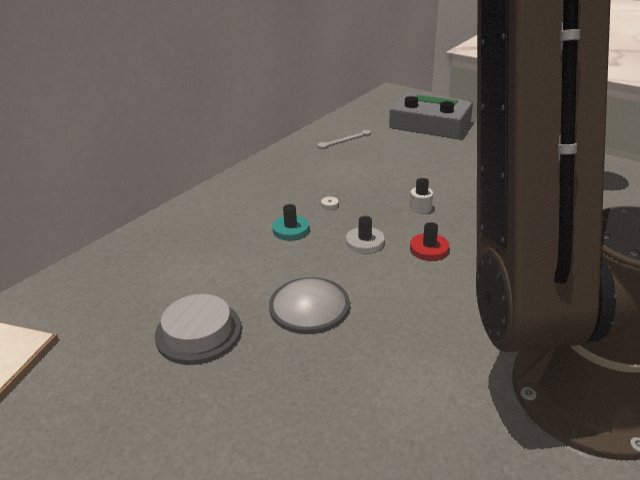

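View pics/wrist0.png

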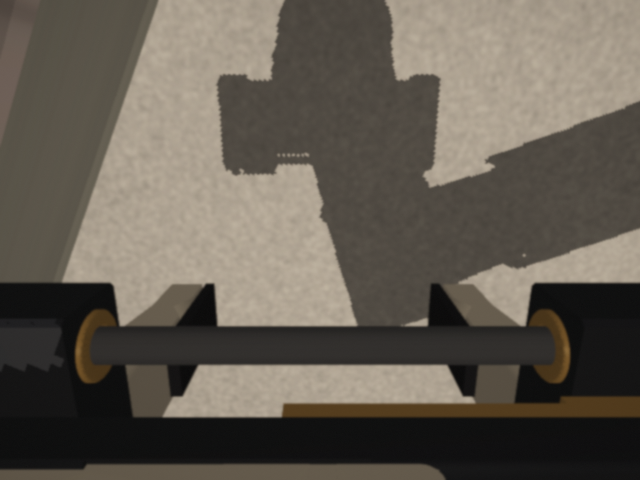

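Top view candidates:
- Bare aluminium disc with knob at (400,248). This is the one I choose.
- Turquoise disc (370,163) and red disc (433,316), the look-alikes.
- Tall weight (511,261) and puck (440,167).
- Stands: dome at (276,265), which I choose, and flat-topped at (185,205).

Next I'll check the choice in a close crop.

```bash
cat > h.py <<'E'
import numpy as np,cv2
from scipy.spatial.transform import Rotation as Ro
from station import arm
def ray(m,uv):
    K=m["camera_matrix"];d=np.linalg.solve(K,np.array([uv[0],uv[1],1.]));return Ro.from_euler('xyz',m["attitude"]).as_matrix()@d
def toz(m,uv,z):
    d=ray(m,uv);e=np.array(m["eye"]);return (e+d*(z-e[2])/d[2])
def proj(m,P):
    p=Ro.from_euler('xyz',m["attitude"]).as_matrix().T@(np.atleast_2d(P)-m["eye"]).T;p=m["camera_matrix"]@p;return (p[:2]/p[2]).T
def circ(c,r,z,n=60):
    a=np.linspace(0,2*np.pi,n);return np.c_[c[0]+r*np.cos(a),c[1]+r*np.sin(a),0*a+z]
E
python3 - <<'E'
from h import *
for n,b,px in(("top",(340,200,460,310),[(400,247),(403,240),(276,265)]),("side",(330,200,400,270),[(365,219)])):
    m=arm.camera_model(n)
    im=cv2.imread(f"pics/{n}0.png")
    if n=="top":
        print("disc",toz(m,(400.5,247.5),.010),"knobtop",toz(m,(404,245),.056),"foot",toz(m,(275.5,265.5),.01))
        t=cv2.resize(im[b[1]:b[3],b[0]:b[2]],None,fx=5,fy=5,interpolation=2)
        t2=cv2.resize(im[215:315,226:326],None,fx=5,fy=5,interpolation=2)
        cv2.imwrite("pics/c1.png",t);cv2.imwrite("pics/c2.png",t2)
    else:
        cv2.imwrite("pics/c3.png",cv2.resize(im[190:340,260:400],None,fx=4,fy=4,interpolation=2))
        print(toz(m,(365,219),.056),toz(m,(310,304),.01))
E
```

```text
disc [ 0.48412683 -0.12627983  0.01      ] knobtop [ 0.48347513 -0.12455217  0.056     ] foot [0.45571875 0.09074072 0.01      ]
[ 0.48744928 -0.12475641  0.056     ] [0.45405635 0.09610436 0.01      ]
```

View pics/c1.png

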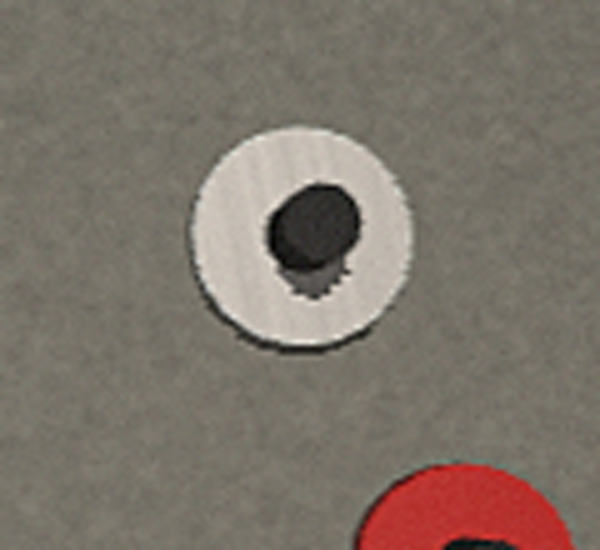

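View pics/c2.png

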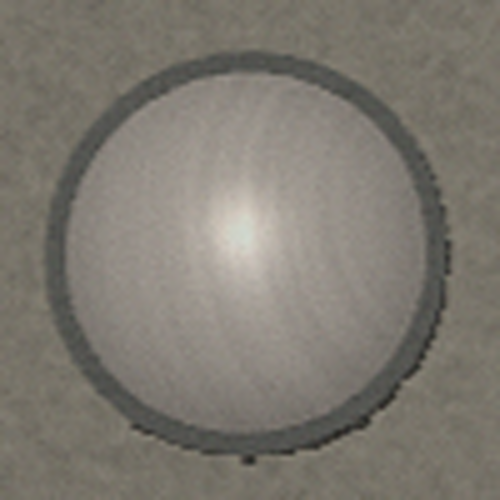

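View pics/c3.png

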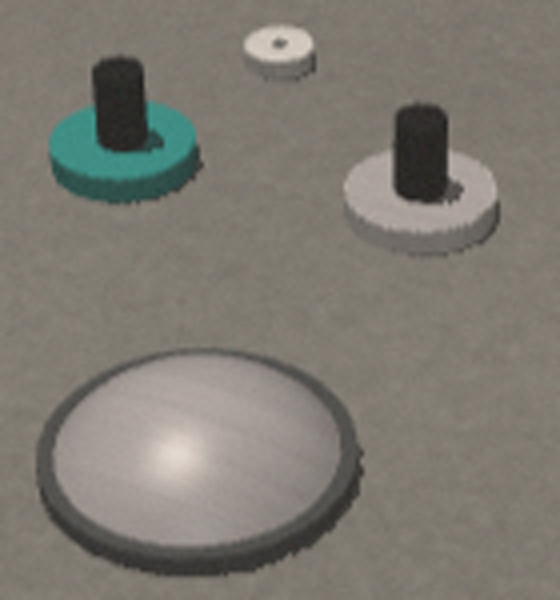

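The target is the bare disc with the black knob at top (400,247) and side (365,240). The domed cap is at top (275,264), shading smoothly with no flat top. Next is a precise fit of the rims.

```bash
cat >> h.py <<'E'
from scipy.optimize import least_squares
def fitc(P,r=None):
    if r: f=lambda p:np.hypot(P[:,0]-p[0],P[:,1]-p[1])-r;x0=P.mean(0)[:2]
    else: f=lambda p:np.hypot(P[:,0]-p[0],P[:,1]-p[1])-p[2];x0=[*P.mean(0)[:2],.05]
    s=least_squares(f,x0,loss='soft_l1',f_scale=.001);return s.x,np.sqrt(np.mean(f(s.x)**2))
E
python3 - <<'E'
from h import *
seeds={"top":((385,255),(276,250),(276,230)),"side":((352,240),(300,310),None)}
for n in("top","side"):
    m=arm.camera_model(n);im=cv2.imread(f"pics/{n}0.png");g=cv2.GaussianBlur(cv2.cvtColor(im,6),(3,3),0).astype(float)
    # radial edges about predicted centre
    for nm,c,z,r,sgn in(("disc",(.4843,-.1260),.014,.038,-1),("dome",(.456,.0925),.01,.0625,-1),("foot",(.456,.0925),.01,.07,1)):
        c=np.array(c)
        for it in range(3):
            pts=[]
            for a in np.linspace(0,2*np.pi,120,endpoint=False):
                rr=np.arange(r-.006,r+.006,.0003)
                P=np.c_[c[0]+rr*np.cos(a),c[1]+rr*np.sin(a),0*rr+z]
                uv=proj(m,P).astype(np.float32)
                v=cv2.remap(g.astype(np.float32),uv[:,:1],uv[:,1:],1)[:,0]
                d=np.gradient(v)*sgn;k=d.argmax()
                if d[k]>.5 and 1<k<38: pts.append(P[k])
            pts=np.array(pts);x,e=fitc(pts);x2,e2=fitc(pts,r);c=x2[:2]
        print(n,nm,len(pts),x.round(4),round(e,4),x2.round(4),round(e2,4))
E
```

```text
top disc 120 [ 0.4854 -0.1247  0.0378] 0.0004 [ 0.4854 -0.1247] 0.0004
top dome 120 [0.4572 0.092  0.0621] 0.0005 [0.4572 0.0921] 0.0007
top foot 120 [0.4563 0.0913 0.0702] 0.0007 [0.4564 0.0913] 0.0008
side disc 104 [ 0.4881 -0.125   0.0381] 0.0009 [ 0.488 -0.125] 0.0009
side dome 120 [0.4601 0.0918 0.0625] 0.0008 [0.4601 0.0918] 0.0008
side foot 82 [0.4588 0.093  0.0711] 0.0013 [0.4598 0.0921] 0.0017
```

```bash
cat >> h.py <<'E'
def shift(T,s=None):
    s=s or arm.get_state();R=Ro.from_euler('xyz',s["ee_rot"]).as_matrix();return (R.T@(np.array(T)-s["eef_pos"])).round(4)
E
python3 - <<'E'
from h import *
print(Ro.from_euler('xyz',arm.get_state()["ee_rot"]).as_matrix().round(4))
print(shift([.4867,-.1249,.15]))
E
```

```text
[[-6.000e-04 -8.975e-01 -4.410e-01]
 [ 1.000e-03 -4.410e-01  8.975e-01]
 [-1.000e+00  1.000e-04  1.200e-03]]
[ 0.0873 -0.3817  0.3478]
```

Emit:
{"api": "jog_arm", "payload": {"motion": [{"dx":0.087,"dy":-0.382,"dz":0.348},{"dx":0.087,"dy":-0.382,"dz":0.348},{"dx":0.087,"dy":-0.382,"dz":0.348},{"dx":0.087,"dy":-0.382,"dz":0.348},{"dx":0.087,"dy":-0.382,"dz":0.348},{"dx":0.087,"dy":-0.382,"dz":0.348},{"dx":0.087,"dy":-0.382,"dz":0.348},{"dx":0.087,"dy":-0.382,"dz":0.348},{"dx":0.087,"dy":-0.382,"dz":0.348},{"dx":0.087,"dy":-0.382,"dz":0.348},{"dx":0.087,"dy":-0.382,"dz":0.348},{"dx":0.087,"dy":-0.382,"dz":0.348},{"dx":0.087,"dy":-0.382,"dz":0.348},{"dx":0.087,"dy":-0.382,"dz":0.348},{"dx":0.087,"dy":-0.382,"dz":0.348},{"dx":0.087,"dy":-0.382,"dz":0.348},{"dx":0.087,"dy":-0.382,"dz":0.348},{"dx":0.087,"dy":-0.382,"dz":0.348}], "gripper": 0.0876}}

```text
invalid input
```

Run:
```python
from h import *
s=arm.get_state();m=arm.camera_model("wrist");im=arm.grab_frame("wrist")[:,:,::-1].copy()
print(s["t"],s["eef_pos"],s["ee_rot"],s["q"].round(3),shift([.4867,-.1249,.032],s))
for c,col in(((.4867,-.1249),(0,255,0)),):
    for z,r in((.014,.038),(.056,.013)):
        cv2.polylines(im,[proj(m,circ(c,r,z)).round().astype(np.int32)],True,col,1)
cv2.imwrite("pics/w1.png",im)
```

```text
0.15 [ 0.29756365 -0.60547799  0.23688682] [0.09206763 1.56959213 2.11958467] [-0.826  0.359  0.011 -0.    -1.224 -0.288] [ 0.2053 -0.3817  0.3477]
```

View pics/w1.png

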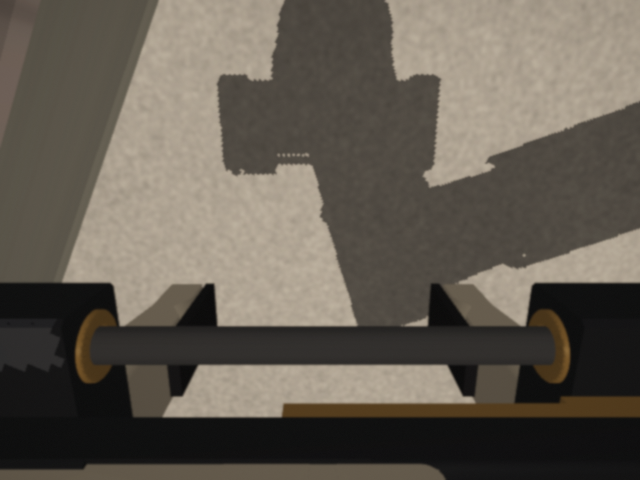

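The call was refused, probably because rows need all four numbers. I'll include twist.

Emit:
{"api": "jog_arm", "payload": {"motion": [{"dx":0.087,"dy":-0.382,"dz":0.348,"twist":0},{"dx":0.087,"dy":-0.382,"dz":0.348,"twist":0},{"dx":0.087,"dy":-0.382,"dz":0.348,"twist":0},{"dx":0.087,"dy":-0.382,"dz":0.348,"twist":0},{"dx":0.087,"dy":-0.382,"dz":0.348,"twist":0},{"dx":0.087,"dy":-0.382,"dz":0.348,"twist":0},{"dx":0.087,"dy":-0.382,"dz":0.348,"twist":0},{"dx":0.087,"dy":-0.382,"dz":0.348,"twist":0},{"dx":0.087,"dy":-0.382,"dz":0.348,"twist":0},{"dx":0.087,"dy":-0.382,"dz":0.348,"twist":0},{"dx":0.087,"dy":-0.382,"dz":0.348,"twist":0},{"dx":0.087,"dy":-0.382,"dz":0.348,"twist":0},{"dx":0.087,"dy":-0.382,"dz":0.348,"twist":0},{"dx":0.087,"dy":-0.382,"dz":0.348,"twist":0},{"dx":0.087,"dy":-0.382,"dz":0.348,"twist":0},{"dx":0.087,"dy":-0.382,"dz":0.348,"twist":0},{"dx":0.087,"dy":-0.382,"dz":0.348,"twist":0},{"dx":0.087,"dy":-0.382,"dz":0.348,"twist":0}], "gripper": 0.0876}}

```text
t: 1.7
eef_pos: [0.4867, -0.1259, 0.1507]
ee_rot: [-2.047, 1.571, -0.021]
force: [-1.1, -0.6, 0.0]
width: 0.0877
```

```bash
cat > w.py <<'E'
import sys
from h import *
s=arm.get_state();m=arm.camera_model("wrist");im=arm.grab_frame("wrist")[:,:,::-1].copy()
print(s["t"],s["eef_pos"],s["ee_rot"],s["q"].round(3),shift([.4867,-.1249,.032],s))
cv2.imwrite("pics/"+sys.argv[1]+"raw.png",im)
for z,r in((.014,.038),(.056,.013)):
    cv2.polylines(im,[proj(m,circ((.4867,-.1249),r,z)).round().astype(np.int32)],True,(0,255,0),1)
cv2.imwrite("pics/"+sys.argv[1]+".png",im)
E
python3 w.py w2
```

```text
1.7 [ 0.48673961 -0.12589728  0.15072915] [-2.04708734  1.57057775 -0.0210024 ] [ 0.138  0.153 -0.483  0.    -0.934 -1.254] [ 0.1187 -0.0004  0.0009]
```

View pics/w2.png

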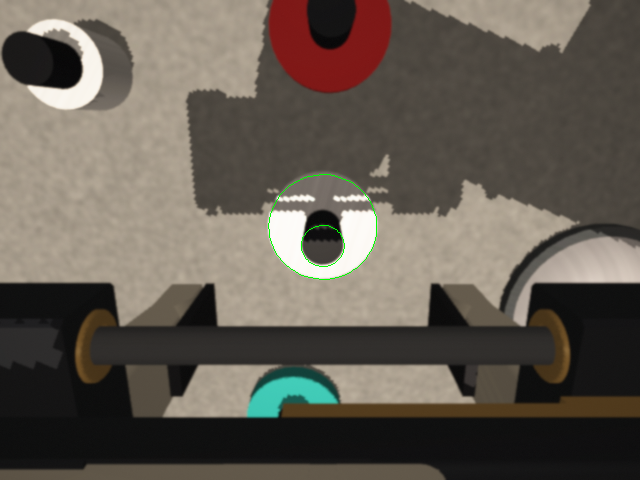

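The wrist view shows the model circles lying right on the aluminium disc at (323,227) and on its knob top at (323,247). The jaws straddle it, with red ahead, turquoise behind and the tall weight at upper left, so it's clear to descend.

Emit:
{"api": "jog_arm", "payload": {"motion": [{"dx":0.03,"dy":0,"dz":0.001,"twist":0},{"dx":0.06,"dy":0,"dz":0.001,"twist":0},{"dx":0.085,"dy":0,"dz":0.001,"twist":0},{"dx":0.1,"dy":0,"dz":0.001,"twist":0},{"dx":0.11,"dy":0,"dz":0.001,"twist":0},{"dx":0.115,"dy":0,"dz":0.001,"twist":0},{"dx":0.118,"dy":0,"dz":0.001,"twist":0},{"dx":0.118,"dy":0,"dz":0.001,"twist":0},{"dx":0.118,"dy":0,"dz":0.001,"twist":0}]}}

```text
t: 2.5
eef_pos: [0.487, -0.1243, 0.0332]
ee_rot: [-1.98, 1.57, 0.047]
force: [-0.9, 0.2, -0.1]
width: 0.0872
```

Emit:
{"api": "jog_arm", "payload": {"motion": [{"dx":0,"dy":0,"dz":0,"twist":0},{"dx":0,"dy":0,"dz":0,"twist":0},{"dx":0,"dy":0,"dz":0,"twist":0},{"dx":0,"dy":0,"dz":0,"twist":0},{"dx":0,"dy":0,"dz":0,"twist":0},{"dx":0,"dy":0,"dz":0,"twist":0},{"dx":0,"dy":0,"dz":0,"twist":0},{"dx":0,"dy":0,"dz":0,"twist":0},{"dx":0,"dy":0,"dz":0,"twist":0},{"dx":0,"dy":0,"dz":0,"twist":0},{"dx":0,"dy":0,"dz":0,"twist":0},{"dx":0,"dy":0,"dz":0,"twist":0}], "gripper": 0.015, "newtons": 35}}

```text
t: 3.5
eef_pos: [0.4868, -0.1241, 0.0326]
ee_rot: [-2.26, 1.571, -0.233]
force: [0.2, -1.4, -0.9]
width: 0.0261
```

Gripped at 26.1 mm, which is the knob's diameter. Lifting 90 mm.

Emit:
{"api": "jog_arm", "payload": {"motion": [{"dx":-0.003,"dy":0,"dz":0,"twist":0},{"dx":-0.01,"dy":0,"dz":0,"twist":0},{"dx":-0.025,"dy":0,"dz":0,"twist":0},{"dx":-0.045,"dy":0,"dz":0,"twist":0},{"dx":-0.065,"dy":0,"dz":0,"twist":0},{"dx":-0.08,"dy":0,"dz":0,"twist":0},{"dx":-0.088,"dy":0,"dz":0,"twist":0},{"dx":-0.09,"dy":0,"dz":0,"twist":0},{"dx":-0.09,"dy":0,"dz":0,"twist":0},{"dx":-0.09,"dy":0,"dz":0,"twist":0},{"dx":-0.09,"dy":0,"dz":0,"twist":0}]}}

```text
t: 4.42
eef_pos: [0.4857, -0.1241, 0.1214]
ee_rot: [1.093, 1.569, 3.12]
force: [-0.7, -0.3, -4.9]
width: 0.0255
```

Run:
```python
from h import *
s=arm.get_state();print(s["t"],s["eef_pos"],s["force"],s["width"],s["q"].round(2))
print(shift([s["eef_pos"][0]-.0283,s["eef_pos"][1]+.2168,s["eef_pos"][2]],s))
```

```text
4.4167 [ 0.48573376 -0.12405121  0.12142738] [-0.69020762 -0.25611218 -4.94598001] 0.02546263939456989 [ 0.14  0.19 -0.52 -0.   -0.87 -1.26]
[ 1.000e-04 -7.020e-02  2.071e-01]
```

Emit:
{"api": "jog_arm", "payload": {"motion": [{"dx":0,"dy":-0.003,"dz":0.01,"twist":0},{"dx":0,"dy":-0.01,"dz":0.03,"twist":0},{"dx":0,"dy":-0.019,"dz":0.055,"twist":0},{"dx":0,"dy":-0.027,"dz":0.08,"twist":0},{"dx":0,"dy":-0.036,"dz":0.105,"twist":0},{"dx":0,"dy":-0.044,"dz":0.13,"twist":0},{"dx":0,"dy":-0.053,"dz":0.155,"twist":0},{"dx":0,"dy":-0.06,"dz":0.177,"twist":0},{"dx":0,"dy":-0.066,"dz":0.195,"twist":0},{"dx":0,"dy":-0.07,"dz":0.205,"twist":0},{"dx":0,"dy":-0.07,"dz":0.207,"twist":0},{"dx":0,"dy":-0.07,"dz":0.207,"twist":0},{"dx":0,"dy":-0.07,"dz":0.207,"twist":0},{"dx":0,"dy":-0.07,"dz":0.207,"twist":0}]}}

```text
t: 5.58
eef_pos: [0.4579, 0.0918, 0.1223]
ee_rot: [1.742, 1.57, -2.515]
force: [-0.1, 0.6, -6.1]
width: 0.0257
```

Run:
```python
from h import *
s=arm.get_state();print(s["t"],s["eef_pos"],s["force"],s["width"],s["ee_rot"])
p=s["eef_pos"]
for n in("top","side"):
    m=arm.camera_model(n);im=arm.grab_frame(n)[:,:,::-1].copy()
    h=p[2]-.0326
    for c,r,z,col in((p,.038,h+.014,(0,255,0)),(p,.038,h,(0,255,0)),(p,.013,h+.056,(0,255,0)),((.4582,.092),.07,.01,(255,0,255)),((.4582,.092),.0625,.01,(255,0,255))):
        cv2.polylines(im,[proj(m,circ(c,r,z)).round().astype(np.int32)],True,col,1)
    u,v=proj(m,[.458,.092,.1])[0].astype(int);print(u,v)
    x0=max(u-125,0);y0=max(v-110,0)
    cv2.imwrite(f"pics/{n}3.png",cv2.resize(im[y0:y0+220,x0:x0+250],None,fx=2.7,fy=2.7,interpolation=2))
```

```text
5.5833 [0.45790997 0.09178763 0.12229983] [-0.07251596  0.5532546  -6.10474679] 0.02566760799223416 [ 1.74161925  1.56997798 -2.51471687]
268 260
307 260
```

View pics/side3.png

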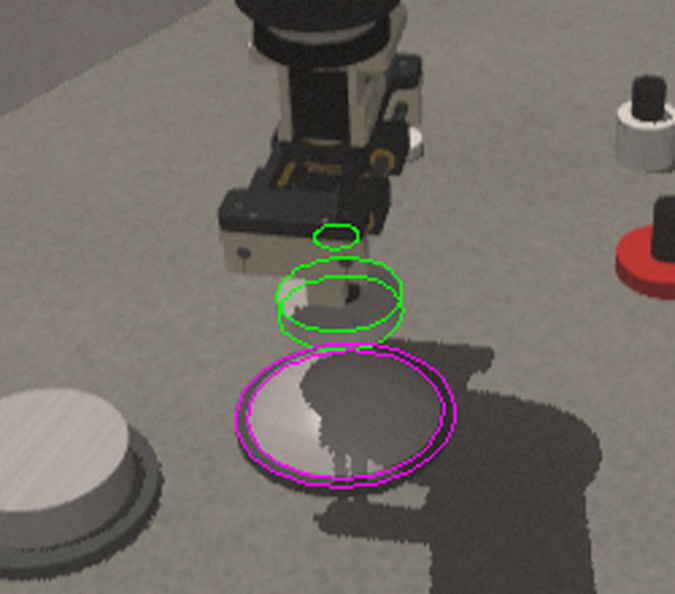

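View pics/top3.png

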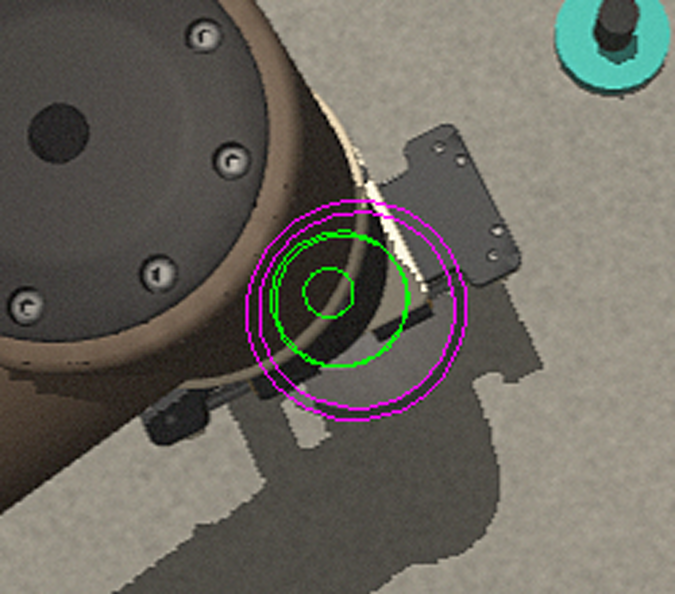

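In the side view the green model outline lies on the disc, still level and centred over the magenta dome outline. Descending to just above the summit.

Emit:
{"api": "jog_arm", "payload": {"motion": [{"dx":0.005,"dy":0,"dz":0.001,"twist":0},{"dx":0.015,"dy":0,"dz":0.001,"twist":0},{"dx":0.026,"dy":0,"dz":0.001,"twist":0},{"dx":0.035,"dy":0,"dz":0.001,"twist":0},{"dx":0.041,"dy":0,"dz":0.001,"twist":0},{"dx":0.044,"dy":0,"dz":0.001,"twist":0},{"dx":0.046,"dy":0,"dz":0.001,"twist":0},{"dx":0.046,"dy":0,"dz":0.001,"twist":0},{"dx":0.046,"dy":0,"dz":0.001,"twist":0},{"dx":0.046,"dy":0,"dz":0.001,"twist":0}]}}

```text
t: 6.52
eef_pos: [0.458, 0.0937, 0.077]
ee_rot: [-1.566, 1.57, 0.462]
force: [-0.3, 0.0, -5.0]
width: 0.025
```

Run:
```python
from h import *
s=arm.get_state();print(s["t"],s["eef_pos"],s["force"],s["moment"],s["width"]);print(shift([.4583,.0925,.0726],s))
```

```text
6.5167 [0.4580052  0.09365039 0.07698381] [-0.28406131  0.04101037 -5.02879606] [ 0.00824424 -0.01322674 -0.00633756] 0.024999546495341175
[ 0.0044  0.0002 -0.0012]
```

Emit:
{"api": "jog_arm", "payload": {"motion": [{"dx":0.001,"dy":0,"dz":-0.0005,"twist":0},{"dx":0.002,"dy":0,"dz":-0.0005,"twist":0},{"dx":0.0025,"dy":0,"dz":-0.0005,"twist":0},{"dx":0.0025,"dy":0,"dz":-0.0005,"twist":0},{"dx":0.0025,"dy":0,"dz":-0.0005,"twist":0}]}}

```text
t: 6.93
eef_pos: [0.4579, 0.093, 0.0741]
ee_rot: [1.535, 1.571, -2.72]
force: [0.0, 0.2, -6.1]
width: 0.0254
```

Emit:
{"api": "jog_arm", "payload": {"motion": [{"dx":0.0003,"dy":0,"dz":0,"twist":0},{"dx":0.0007,"dy":0,"dz":0,"twist":0},{"dx":0.0007,"dy":0,"dz":0,"twist":0},{"dx":0.0007,"dy":0,"dz":0,"twist":0}]}}

```text
t: 7.27
eef_pos: [0.4579, 0.093, 0.0733]
ee_rot: [1.919, 1.571, -2.336]
force: [0.4, 0.5, -5.4]
width: 0.0253
```

Emit:
{"api": "jog_arm", "payload": {"motion": [{"dx":0.0003,"dy":0,"dz":0,"twist":0},{"dx":0.0006,"dy":0,"dz":0,"twist":0},{"dx":0.0006,"dy":0,"dz":0,"twist":0},{"dx":0.0006,"dy":0,"dz":0,"twist":0}]}}

```text
t: 7.6
eef_pos: [0.4579, 0.093, 0.0727]
ee_rot: [1.964, 1.571, -2.291]
force: [-0.5, 0.7, -5.9]
width: 0.0252
```

Run:
```python
from h import *
s=arm.get_state();print(s["t"],s["eef_pos"],s["force"],s["moment"],s["width"])
```

```text
7.6 [0.45790046 0.0930135  0.07274211] [-0.51885834  0.65435697 -5.88714404] [0.00491233 0.01694114 0.01454972] 0.025174446782406556
```

Emit:
{"api": "jog_arm", "payload": {"motion": [{"dx":0.0003,"dy":0,"dz":0,"twist":0},{"dx":0.0006,"dy":0,"dz":0,"twist":0},{"dx":0.0006,"dy":0,"dz":0,"twist":0},{"dx":0.0006,"dy":0,"dz":0,"twist":0}]}}

```text
t: 7.93
eef_pos: [0.458, 0.0931, 0.0725]
ee_rot: [-1.644, 1.57, 0.384]
force: [-2.1, -0.7, 0.2]
width: 0.0255
```

The dome now carries the whole weight: Fz went from -5.9 to about 0. Opening a little first.

Emit:
{"api": "jog_arm", "payload": {"motion": [{"dx":0,"dy":0,"dz":0,"twist":0},{"dx":0,"dy":0,"dz":0,"twist":0},{"dx":0,"dy":0,"dz":0,"twist":0},{"dx":0,"dy":0,"dz":0,"twist":0},{"dx":0,"dy":0,"dz":0,"twist":0},{"dx":0,"dy":0,"dz":0,"twist":0}], "gripper": 0.045}}

```text
t: 8.43
eef_pos: [0.458, 0.0931, 0.0722]
ee_rot: [-1.653, 1.571, 0.375]
force: [1.5, 0.1, -0.1]
width: 0.045
```

```bash
cat > v.py <<'E'
import sys
from h import *
s=arm.get_state();print(s["t"],s["eef_pos"],s["force"],s["width"])
p=(.4582,.092);h=.04
ims=[]
for n in("side","wrist"):
    m=arm.camera_model(n);im=arm.grab_frame(n)[:,:,::-1].copy();cv2.imwrite(f"pics/{n}_{sys.argv[1]}_raw.png",im)
    for c,r,z,col in((p,.038,h+.014,(0,255,0)),(p,.038,h,(0,255,0)),(p,.013,h+.056,(0,255,0)),((.4582,.092),.07,.01,(255,0,255))):
        cv2.polylines(im,[proj(m,circ(c,r,z)).round().astype(np.int32)],True,col,1)
    if n=="side": im=cv2.resize(im[190:350,200:420],None,fx=2.5,fy=2.5,interpolation=2)
    cv2.imwrite(f"pics/{n}_{sys.argv[1]}.png",im)
E
python3 v.py a
```

```text
8.4333 [0.45801771 0.09308446 0.07222559] [ 1.53878248  0.12485648 -0.12834665] 0.04498903837463273
```

View pics/side_a.png

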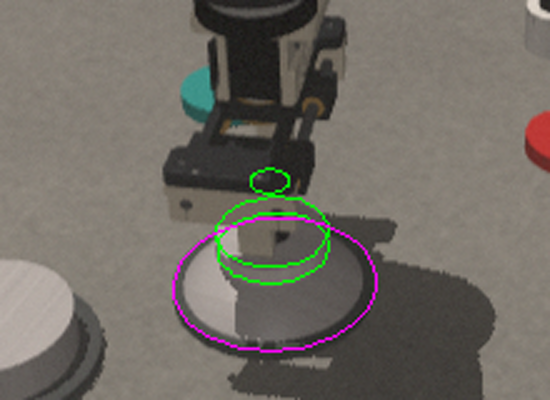

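View pics/wrist_a.png

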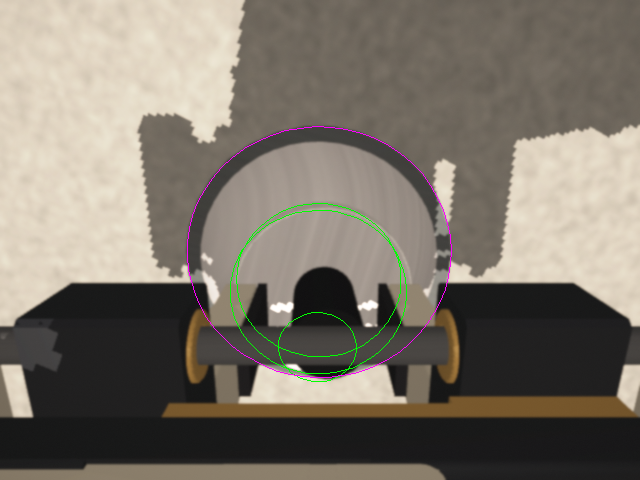

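The weight stands level on the summit; its rim in the wrist view is within a few pixels of the predicted circle, and the knob is clear of both pads. Opening fully and retreating straight up.

Emit:
{"api": "jog_arm", "payload": {"motion": [{"dx":0,"dy":0,"dz":0,"twist":0},{"dx":0,"dy":0,"dz":0,"twist":0},{"dx":0,"dy":0,"dz":0,"twist":0},{"dx":0,"dy":0,"dz":0,"twist":0},{"dx":-0.005,"dy":0,"dz":0,"twist":0},{"dx":-0.015,"dy":0,"dz":0,"twist":0},{"dx":-0.03,"dy":0,"dz":0,"twist":0},{"dx":-0.05,"dy":0,"dz":0,"twist":0},{"dx":-0.075,"dy":0,"dz":0,"twist":0},{"dx":-0.1,"dy":0,"dz":0,"twist":0},{"dx":-0.12,"dy":0,"dz":0,"twist":0},{"dx":-0.13,"dy":0,"dz":0,"twist":0},{"dx":-0.13,"dy":0,"dz":0,"twist":0},{"dx":-0.13,"dy":0,"dz":0,"twist":0},{"dx":-0.13,"dy":0,"dz":0,"twist":0},{"dx":-0.13,"dy":0,"dz":0,"twist":0},{"dx":-0.13,"dy":0,"dz":0,"twist":0}], "gripper": 0.08}}

```text
t: 9.95
eef_pos: [0.4574, 0.0927, 0.2011]
ee_rot: [1.663, 1.569, -2.593]
force: [0.2, -0.3, 0.4]
width: 0.08
```

```bash
python3 v.py b
python3 - <<'E'
import cv2,numpy as np
from h import *
a=cv2.imread("pics/wrist_b_raw.png");cv2.imwrite("pics/wb2.png",arm.grab_frame("wrist")[:,:,::-1]);b=cv2.imread("pics/wb2.png")
d=cv2.absdiff(a,b);print("frame diff",d.mean(),(d.max(2)>40).sum())
E
```

```text
9.95 [0.45739268 0.09274218 0.2010824 ] [ 0.2244122  -0.26604778  0.36816923] 0.0800310128599412
frame diff 0.687333984375 25
```

View pics/side_b.png

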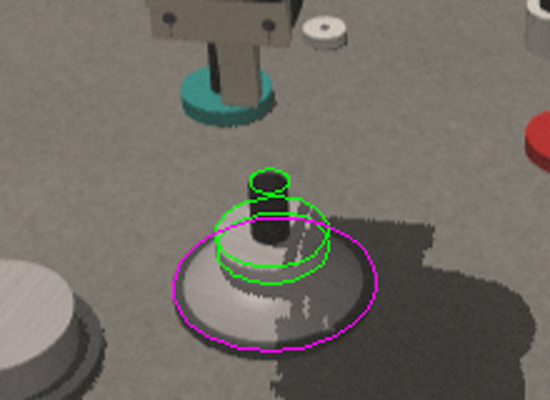

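View pics/wrist_b.png

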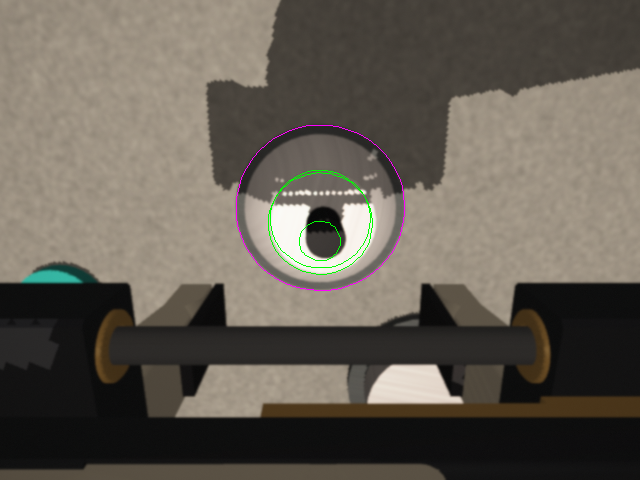

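Side view: knob up on the summit and matching the outline. Wrist view: knob top at (325,240) against the ideal (320,240), about 2–4 mm off. I'll let any rocking settle, then check again.

Emit:
{"api": "jog_arm", "payload": {"motion": [{"dx":0,"dy":0,"dz":0,"twist":0},{"dx":0,"dy":0,"dz":0,"twist":0},{"dx":0,"dy":0,"dz":0,"twist":0},{"dx":0,"dy":0,"dz":0,"twist":0},{"dx":0,"dy":0,"dz":0,"twist":0},{"dx":0,"dy":0,"dz":0,"twist":0},{"dx":0,"dy":0,"dz":0,"twist":0},{"dx":0,"dy":0,"dz":0,"twist":0},{"dx":0,"dy":0,"dz":0,"twist":0},{"dx":0,"dy":0,"dz":0,"twist":0},{"dx":0,"dy":0,"dz":0,"twist":0},{"dx":0,"dy":0,"dz":0,"twist":0},{"dx":0,"dy":0,"dz":0,"twist":0},{"dx":0,"dy":0,"dz":0,"twist":0}]}}

```text
t: 11.27
eef_pos: [0.4579, 0.093, 0.2022]
ee_rot: [0.929, 1.571, 2.956]
force: [1.2, -0.8, -0.6]
width: 0.08
```

```bash
python3 v.py c
python3 - <<'E'
import cv2,numpy as np
for n in("side","wrist"):
    d=cv2.absdiff(cv2.imread(f"pics/{n}_b_raw.png"),cv2.imread(f"pics/{n}_c_raw.png"));print(n,d.mean(),(d.max(2)>40).sum())
a=cv2.imread("pics/side0.png");b=cv2.imread("pics/side_c_raw.png")
d=cv2.absdiff(a,b).max(2);print("tall",(d[175:218,405:437]>50).sum(),"puck",(d[192:212,318:342]>50).sum())
E
```

```text
11.2667 [0.4579009  0.09303204 0.20215902] [ 1.18351339 -0.81016802 -0.59246367] 0.08000737731439765
side 2.125993923611111 153
wrist 1.4506239149305555 959
tall 0 puck 7
```

View pics/wrist_c.png

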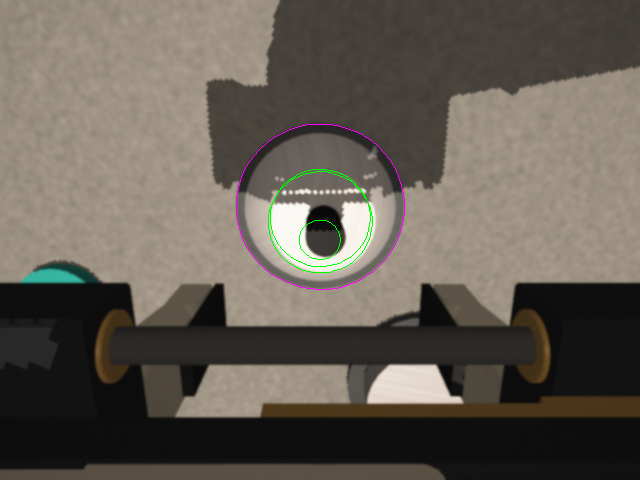

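The view matches the one 1.2 s earlier (knob top at (325,238), disc at (323,220)), so it is at rest and about 2–3 mm off centre. The tall weight and puck haven't moved. Handing in.

```bash
python3 -c "
from station import arm
print(arm.job_done())"
```

```text
the job is handed in; nothing more can be done
None
```

The disc weight is resting by itself on the summit of the domed stand, knob up. I handed the job in at about 11.4 s; no verdict was reported.

- **Handling:** I gripped the knob at 35 N and set it down in sub-millimetre steps until the dome carried the whole weight. Then I opened the gripper and raised it straight up, clear of everything.
- **Position:** in the last wrist view the knob top is about 4–5 px to the right of the ideal, roughly 2–4 mm including any slight lean. The side view matches the predicted upright outline. I did not calculate the lean angle itself.
- **At rest:** pictures about 1.3 s apart show it in the same place. Their raw pixel difference is not zero (959 changed pixels in the wrist view), and I put that down to a roughly 1 mm arm settle.
- **Bystanders:** the tall weight and the puck look unmoved in the side view. The puck had 7 stray changed pixels.
- **Refused call:** the first move call was rejected for leaving out "twist", with no effect on the scene.
- **Camera disagreement:** the side and top cameras differed by about 3 mm in x. I used the mean, and the wrist view before the grasp confirmed it.

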